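# Clamp two pipe stubs in the tacking fixture and hold the lever

### The job

First stand the two short ribbed steel pipe stubs upright side by side, in one row, in the trough of the blue clamping fixture, between its fixed end stop and its open jaw, and let go of them. Then flip the yellow safety catch all the way over, away from the lever, and after that pull the red lever handle all the way towards the robot so that the jaw clamps the row. The lever springs back when let go, so finish while still holding it fully pulled; leave the can, the brush and the square where they are.

Things in the scene. Friction and masses are not known exactly. Their poses are not given: they have to be found in the camera images.
- fixture: Clamping fixture fixed to the bench, a blue bed 150 x 360 x 30 mm (x, y, z). Origin: centre of its underside; at yaw 0, +x points away from the robot, +y to its left. On it: at the left the aluminium trough (y +2 to +150), at the right the grey lever housing (x -60 to +60, y -165 to -40, top 60 above the bench) with the lever and, at its front right, the safety catch.
- row (a point): Centre of the trough's floor, 30 mm above the bench, at fixture x 0, y +84; axes as the fixture's. The trough runs along y and is 60 mm wide between side walls 12 mm high, 8 mm thick. Steel end stop (40 mm high) with its face at y = +66; with the lever at rest the jaw's pad face is at y = -66: 132 mm are free for the row.
- stub_a_mid (a point): Pipe stub, a closed grey metal cylinder with dark ribs, 50 mm in diameter, 64 mm high, about 0.3 kg, standing upright on the bench. The point is its centre, 32 mm above its underside; z is its axis.
- stub_b_mid (a point): The second pipe stub, identical to the first.
- jaw_pad: Black rubber pad of the jaw, 46 mm wide, 6 to 22 mm above the trough floor; origin: middle of the lower edge of its face. Pulling the lever fully slides the jaw 40 mm along the trough towards the end stop: it pushes the stubs together and against the stop, then the sprung pad (0.7 N per mm) gives way by about 8 mm.
- catch_knob (a point): Centre of the yellow ball (24 mm) at the tip of the safety catch's 75 mm arm. It starts leaning 32 degrees to the fixture's +y, in front of the lever's shaft, ball about 136 mm above the bench. Swing it up and over to the -y side until it leans 49 degrees that way. 1 to 2 N at the ball moves it; it stays where it is left.
- catch_pivot (a point): Hinge of the safety catch, at fixture x -45, y -130, z 72 mm; the hinge line runs along the fixture's x axis. From the arm, 56 mm from the hinge, a yellow bar (12 x 14 mm) runs 49 mm along fixture +x to the lever's shaft and blocks it.
- catch (a joint): Angle of the safety catch in rad: 0 leaning across the lever (locked), 1.4 flipped fully over (its stop). It starts between 0 and 0.1. Locked, the lever moves only about 0.2 rad.
- lever_bar (a point): Middle of the lever's red handle: a round bar 20 mm in diameter, 104 mm long along the fixture's y, carried at its ends by two arms (78 mm clear between them, open for 53 mm below the bar). At rest it is 57 mm beyond the hinge in fixture x and 192 mm above the bench. It is pulled in an arc towards the robot (fixture -x). The point's axes turn with the lever.
- lever_hinge (a point): The lever's hinge, at fixture x 0, y -100, z 75 mm; the hinge line runs along the fixture's y axis. The bar's centre is 130 mm from it. The lever rests leaning 0.45 rad away from the robot and, fully pulled, leans 0.45 rad towards it.
- lever (a joint): Angle of the lever in rad: 0 at rest, 0.9 fully pulled (its stop). A return spring asks about 6 N at the bar to start and 10 N when fully pulled with the row clamped, and brings it back when let go. It drives the jaw.
- can: Bystander: a closed can with a green label, 64 mm in diameter, 105 mm high, loose, standing on the bench. Origin: centre of its underside.
- brush: Bystander: a bench brush lying on the bench, loose, at the right. Origin: under its middle; handle along its -x axis.
- square: Bystander: a red L-shaped setting square, arms 90 mm and 95 mm long, 18 mm wide and 16 mm thick, lying loose beyond the fixture. Origin: under the middle of the 90 mm arm.
There are look-alikes about, which are no part of the job. Leave any orange look-alike of the part that bears stub_b_mid alone. Leave any green look-alike of the part that bears stub_a_mid alone.

How it is judged (in metres and radians):
On the way, in this order (a step that is already met when the one before it is completed fails the run):
1. both stubs stand upright side by side in the trough, let go (x of stub_a_mid in the frame of row between -0.012 and 0.012 m and y of stub_a_mid in the frame of row between -0.05 and 0.05 m and z of stub_a_mid in the frame of row between 0.026 and 0.038 m and angle between each of stub_a_mid, stub_b_mid's own z axis and vertical below 0.12 rad and x of stub_b_mid in the frame of row between -0.012 and 0.012 m and y of stub_b_mid in the frame of row between -0.05 and 0.05 m and z of stub_b_mid in the frame of row between 0.026 and 0.038 m and contact force between the fingers and stub_a below 0.2 N and contact force between the fingers and stub_b below 0.2 N), for 0.2 s.
2. the safety catch is flipped over, to 1.1 rad or more (value of joint catch above 1.1 rad), for 0.1 s.
3. the lever is pulled to 0.8 rad or more (value of joint lever above 0.8 rad), for 0.2 s.
At the end, for the whole second after the job is handed in: The robot's fingers hold the lever (2 N or more) at 0.8 rad or beyond, the catch is flipped past 1.1 rad, both stubs stand upright (within 0.12 rad) on the trough floor, centres within 12 mm of its centre line and under 55 mm apart, and the jaw pad presses on the row with more than 1 N (x of stub_a_mid in the frame of row between -0.012 and 0.012 m and y of stub_a_mid in the frame of row between -0.05 and 0.05 m and z of stub_a_mid in the frame of row between 0.026 and 0.038 m and angle between each of stub_a_mid, stub_b_mid's own z axis and vertical below 0.12 rad and x of stub_b_mid in the frame of row between -0.012 and 0.012 m and y of stub_b_mid in the frame of row between -0.05 and 0.05 m and z of stub_b_mid in the frame of row between 0.026 and 0.038 m and horizontal distance between stub_a_mid and stub_b_mid below 0.055 m and value of joint catch above 1.1 rad and value of joint lever above 0.8 rad and contact force between the fingers and lever above 2 N and (contact force between jaw_pad and stub_a above 1 N or contact force between jaw_pad and stub_b above 1 N)); the arm keeps its last pose, push and grip.
It fails at once if can moved by more than 30 mm (distance of can from where it was at the start of the episode above 0.03 m).
It fails at once if brush moved by more than 30 mm (distance of brush from where it was at the start of the episode above 0.03 m).
It fails at once if square moved by more than 30 mm (distance of square from where it was at the start of the episode above 0.03 m).
It fails at once if the lever is pulled past 0.4 rad while the catch is not flipped (value of joint lever above 0.4 rad and value of joint catch below 0.6 rad).
It also fails if it takes over 72 s, if anything falls off the work surface, if the arm or the gripper's body presses on something with over 40 N, if the wrist force passes 120 N, or if a joint passes its speed limit or range.

### The arm

A 6-joint arm with a two-finger parallel gripper is mounted at the origin on the work surface. World frame = base frame: x ahead of the robot, y to its left, z up, the work surface at z = 0. Lengths are in m, angles in degrees, forces in N, time in s.
With the tool pointing down it reaches from about 0.3 to 0.75 m from the base axis. Payload 8.5 kg.
Tool frame: the origin (TCP) lies on the centre line of the jaws, within the pads' length; the fingertips stand 17 mm ahead of it and the grasp point (between the pads) lies 2 mm behind it; z points along the fingers, y is the direction in which the jaws open and shut (so a half turn about z gives the same grasp; the last joint's range is limited). The gripper opens to 85 mm and grips with 20 to 120 N. Pads are 22 mm wide; open, the fingers measure 114 mm over their backs; the gripper's body (76 mm by 85 mm) begins 54 mm behind the grasp point. The pads swing forward as they close: fully open they stand 13 mm farther back than shut.
Start: joints at [56.706, 21.807, 74.336, -0, 83.858, -12.336], TCP at [0.197, 0.514, 0.248] pointing down, gripper open.
Joint ranges: [-178.18, 178.18], [-50.72, 133.34], [12.68, 142.11], [-81.47, 261.47], [9.98, 163.14], [-165.26, 165.26]. Speed limits (degrees/s): [136.94, 136.94, 180, 180, 180, 180].

### API

Orientations are given as a 3x3 rotation matrix whose columns are the frame's x, y, z axes.
In Python, from rig import env, imaging, close_job gives the robot as it stands.
- The arm moves only by the tool step_arm, never from a script. Its argument "steps" is one flat list of numbers, 7 for each row, row after row: the opening, from 0 (shut) to 1 (fully open), then the shift along the tool's x, y, z as a fraction of full scale, then the turn, a rotation vector about the tool's x, y, z as a fraction of full scale. A call has 1 to 10 rows; each row is the pose to reach, as a shift and turn from the pose commanded when the call began, along the tool's axes at that moment; what a row does not reach only later rows make up. Full scale, the value 1, is 0.3 m for a shift and 45 degrees for a turn. A row lasts 1/10 s, in which the tool goes at most 50 mm and 8.59 degrees, less where a joint would pass 70% of its speed; a pose out of reach is approached as far as the arm can. A call with a number of a shift or a turn outside -1 to 1 is refused whole. A call with a gripper value outside its range is refused whole. The fingers move at their own pace and stop on an object; "grip_force" is the grip in N (left out, the last holds). Time passes only in rows, so rows that repeat a pose let the fingers close. It gives the time, the measured TCP pose, the force and the opening at its end, in the units of the state.
- env.observe(): the state, without advancing time (a new reading comes with each control period).
- imaging.get_image(name): name is "scene" or "top"; returns (picture, depth): 400x640x3 uint8, blue, green, red; 400x640 float32, m along the optical axis (not along the pixel's ray), 0 where there is no reading.
- imaging.get_calibration(name): a dict with "camera_matrix" (3x3 intrinsics, pixels), "world_from_camera" (4x4, takes a point from camera to world coordinates). Camera axes: x right, y down, z forward; pixel columns grow to the right and rows downward; lengths in m; the calibration is good to about 2 mm. A picture is of the moment at which its call begins. get_calibration takes no time and is no camera call.
- close_job(): hands the job in, once; it reports no verdict.
Trained networks look in the newest picture that a camera, given by its name, has taken for a name from the list of things; names that differ only in an ending like _2 or _b are one class to them, and where a whole thing is asked for, a point or a joint stands for the part that bears it (a point fixed in the world has none). Each returns a list of dicts, best first, with "score" (0 to 1); they miss things now and then, are a little off and sometimes report something else, mostly with a low value. They report only what shows in the picture. A call takes as long as a camera call. They do not tell look-alikes from the thing itself.
- imaging.spot_in(camera, target): "pixel" ([column, row] in pixels, amid what is visible of it).
- imaging.regions_of(camera, target): "mask" (400x640 bool, what is visible of it) and "pixel" ([column, row] in pixels, amid what is visible of it).
- imaging.pinpoint(camera, target): "pixel" ([column, row] in pixels: a listed point, or the origin of a listed thing).
The state is a dict: "time_s": time; "q": joint angles; "qvel": joint speeds; "joint_efforts": joint torques, N m; "position": TCP position; "tool_rot": TCP orientation; "ft_force": force on the tool from outside, world axes, zero at the start; "wrist_torque": the same for the moment, N m; "grip_width": finger opening in m.
Only numpy, scipy, OpenCV 4.12 (cv2) and the standard library are available. Lean on these libraries where they do the work, as an engineer would, in place of code of your own. Each camera call takes 0.05 s, during which the arm holds its last target.

## Working session

There is one attempt and no reset: what is moved stays moved. The work goes in short steps, Python scripts to look and compute and a tool call to move; the robot and the scene stay as the last step left them, time stands still between calls to the robot, and variables do not carry over. Pictures are saved under pics/ and viewed, and the job is handed in when it is done.

Besides the shell and the picture viewer there is one more tool, called after "Request:" by a JSON object that holds its "op" and its "data", one argument or row to a line. step_arm: Moves the arm, as the interface text tells. Shift numbers are shares of 0.3 m and turn numbers shares of 45 degrees, none past 1 either way. Its arguments: {"type":"object","properties":{"steps":{"type":"array","items":{"type":"number"}},"grip_force":{"type":"number"}},"required":["steps"]}

```bash
ls; mkdir -p pics; cat > h.py <<'E'
import numpy as np, cv2
from rig import env, imaging, close_job
def shot(cam,name):
    im,d=imaging.get_image(cam); cv2.imwrite(f'pics/{name}.png',im); np.savez(f'pics/{name}.npz',im=im,d=d); return im,d
def cal(cam):
    c=imaging.get_calibration(cam); return np.array(c['camera_matrix']),np.array(c['world_from_camera'])
def w(cam,px,depth):
    K,T=cal(cam); p=np.array([(px[0]-K[0,2])/K[0,0],(px[1]-K[1,2])/K[1,1],1])*depth
    return (T@np.append(p,1))[:3]
def onz(cam,px,z):
    K,T=cal(cam); r=T[:3,:3]@np.array([(px[0]-K[0,2])/K[0,0],(px[1]-K[1,2])/K[1,1],1]); o=T[:3,3]
    return o+r*(z-o[2])/r[2]
def proj(cam,P):
    K,T=cal(cam); c=np.linalg.inv(T)@np.append(P,1); p=K@c[:3]; return p[:2]/p[2]
def cloud(cam,d):
    K,T=cal(cam); v,u=np.indices(d.shape); P=np.stack([(u-K[0,2])/K[0,0]*d,(v-K[1,2])/K[1,1]*d,d],-1)
    return P@T[:3,:3].T+T[:3,3]
E
python3 - <<'E'
from h import *
np.set_printoptions(precision=4,suppress=True)
for c in('scene','top'):
    im,d=shot(c,c+'0'); K,T=cal(c); print(c,K,T)
s=env.observe(); print(s)
E
```

```text
pics
scene [[423.9797   0.     315.5886]
 [  0.     423.9797 197.8509]
 [  0.       0.       1.    ]] [[ 0.7091  0.5747 -0.4086  0.9995]
 [ 0.705  -0.5896  0.3942 -0.455 ]
 [-0.0144 -0.5676 -0.8232  0.9656]
 [ 0.      0.      0.      1.    ]]
top [[386.6743   0.     317.4492]
 [  0.     386.6743 206.2514]
 [  0.       0.       1.    ]] [[-0.0158 -0.9847  0.1736  0.4214]
 [-0.9999  0.0152 -0.0048 -0.0207]
 [ 0.002  -0.1736 -0.9848  1.097 ]
 [ 0.      0.      0.      1.    ]]
{'time_s': 0.1, 'q': array([ 56.7067,  21.8384,  74.378 ,  -0.0004,  83.8583, -12.3384]), 'qvel': array([ 0.0447, -0.0667, -0.1237,  0.0118, -0.0849,  0.008 ]), 'joint_efforts': array([  0.0035, -44.9225, -23.1656,  -0.0002,   0.0037,   0.    ]), 'position': array([0.1966, 0.5134, 0.2478]), 'tool_rot': array([[-0.9339,  0.3576, -0.0007],
       [ 0.3576,  0.9339, -0.0011],
       [ 0.0003, -0.0013, -1.    ]]), 'ft_force': array([-0.2905, -0.2789, -0.1171]), 'wrist_torque': array([0.0181, 0.0187, 0.019 ]), 'grip_width': 0.0857691048252992}
```

View pics/scene0.png

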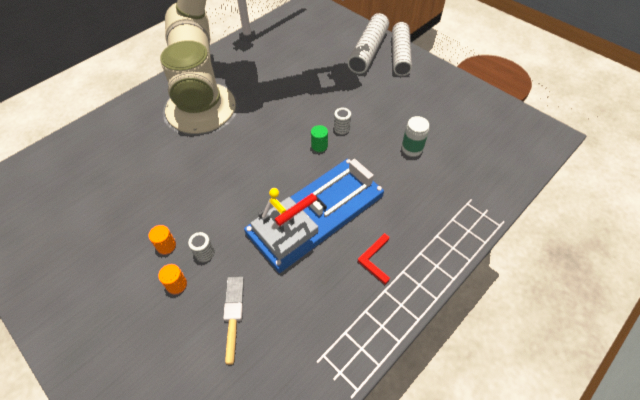

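View pics/top0.png

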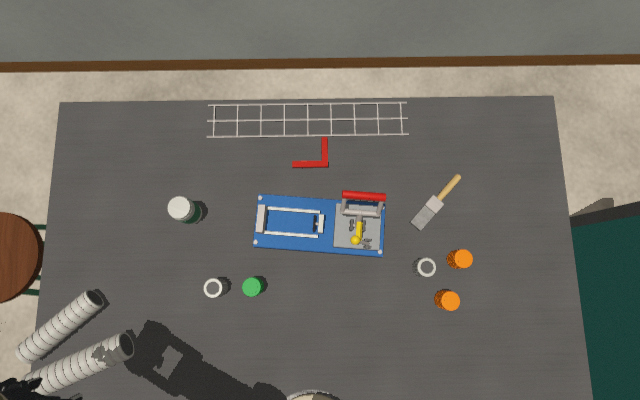

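```bash
python3 - <<'E'
from h import *
np.set_printoptions(precision=4,suppress=True)
for c in('scene','top'):
    for t in('stub_a_mid','row','fixture','catch_knob','catch_pivot','lever_bar','lever_hinge','jaw_pad','can','brush','square'):
        print(c,t,[(np.round(r['pixel'],1),round(r['score'],2)) for r in imaging.pinpoint(c,t)])
E
```

```text
scene stub_a_mid [(array([318.7, 141.6]), 0.86), (array([342.7, 118.7]), 0.75)]
scene row [(array([338.6, 193.4]), 0.86)]
scene fixture [(array([313. , 211.9]), 0.88)]
scene catch_knob [(array([271.7, 190.1]), 0.6)]
scene catch_pivot [(array([262.9, 215.2]), 0.89), (array([233.2, 320. ]), 0.56), (array([410.1, 150.7]), 0.26)]
scene lever_bar [(array([296.4, 208.8]), 0.8)]
scene lever_hinge [(array([280.8, 219.5]), 0.81), (array([294.2, 210.5]), 0.17)]
scene jaw_pad []
scene can [(array([413.4, 148.4]), 0.88)]
scene brush [(array([232. , 320.9]), 0.82)]
scene square [(array([372.7, 269.8]), 0.76), (array([281.8, 219. ]), 0.38)]
top stub_a_mid [(array([211.2, 286.3]), 0.73), (array([252.2, 285.6]), 0.61)]
top row [(array([288.9, 222.8]), 0.68)]
top fixture [(array([319.9, 225.7]), 0.58)]
top catch_knob [(array([355.7, 239.1]), 0.66)]
top catch_pivot [(array([369.5, 243.2]), 0.79), (array([316.2, 223.5]), 0.3)]
top lever_bar [(array([363.6, 196.5]), 0.85)]
top lever_hinge [(array([357.4, 224.9]), 0.87)]
top jaw_pad [(array([316.6, 224.6]), 0.61)]
top can [(array([189.3, 217.8]), 0.64)]
top brush [(array([437.4, 200.3]), 0.67), (array([369.7, 241.9]), 0.6)]
top square [(array([323.1, 154.4]), 0.66)]
```

The top view shows grey stubs at about (215,288) and (427,267). The green look-alike is at (252,286) and the orange ones at (460,258) and (448,300). In the scene view the grey stubs are at (342,120) and (200,247). Only those two are grey metal with ribs, so I'll confirm them in a crop and measure.

```bash
python3 - <<'E'
from h import *
np.set_printoptions(precision=4,suppress=True)
t=np.load('pics/top0.npz'); s=np.load('pics/scene0.npz')
a=cv2.resize(t['im'][240:320,190:290],(400,320),interpolation=cv2.INTER_CUBIC)
b=cv2.resize(t['im'][240:320,390:490],(400,320),interpolation=cv2.INTER_CUBIC)
c=cv2.resize(s['im'][90:150,300:375],(400,320)); d=cv2.resize(s['im'][215:275,165:240],(400,320))
cv2.imwrite('pics/crop.png',cv2.resize(np.vstack([np.hstack([a,b]),np.hstack([c,d])]),(750,600)))
f=cv2.resize(t['im'][180:265,245:395],(750,425),interpolation=cv2.INTER_CUBIC); cv2.imwrite('pics/fix.png',f)
# stubs: points with z .055-.075 near
for cam,z in(('top',t),('scene',s)):
    P=cloud(cam,z['d']); 
    for nm,px in(('A',{'top':(215,288),'scene':(342,115)}[cam]),('B',{'top':(427,267),'scene':(200,243)}[cam])):
        g=onz(cam,px,.064)
        m=(np.linalg.norm(P[...,:2]-g[:2],axis=-1)<.04)&(P[...,2]>.056)&(P[...,2]<.075)&(z['d']>0)
        q=P[m]; (cx,cy),r=cv2.minEnclosingCircle(q[:,:2].astype(np.float32)); print(cam,nm,len(q),q.mean(0),cx,cy,r,g)
    hsv=cv2.cvtColor(z['im'],cv2.COLOR_BGR2HSV)
    m=(hsv[...,0]>100)&(hsv[...,0]<125)&(hsv[...,1]>150)&(P[...,2]>.02)&(P[...,2]<.04)
    q=P[m]; print(cam,'fix',len(q),np.median(q[:,2]),cv2.minAreaRect((q[:,:2]*1000).astype(np.float32)))
    m=((hsv[...,0]<5)|(hsv[...,0]>175))&(hsv[...,1]>150)&(P[...,2]>.15); q=P[m]; print('bar',len(q),q.mean(0),q.min(0),q.max(0))
    m=(hsv[...,0]>22)&(hsv[...,0]<35)&(hsv[...,1]>150)&(P[...,2]>.12)&(P[...,2]<.17);q=P[m]; print('knob',len(q),q.mean(0),q.min(0),q.max(0))
    m=(P[...,2]>.08)&(P[...,2]<.12)&(P[...,1]>.2)&(P[...,1]<.45); q=P[m]; print('can',len(q),q.mean(0))
for c,t in(('top','row'),('scene','row')):
    pass
print('row top',onz('top',(288.9,222.8),.03),'scene',onz('scene',(338.6,193.4),.03))
print('fix',onz('top',(319.9,225.7),0),onz('scene',(313,211.9),0))
print('hinge',onz('top',(357.4,224.9),.075),onz('scene',(280.8,219.5),.075))
print('bar',onz('top',(363.6,196.5),.192),onz('scene',(296.4,208.8),.192))
print('pivot',onz('top',(369.5,243.2),.072),onz('scene',(262.9,215.2),.072))
print('knob',onz('top',(355.7,239.1),.136),onz('scene',(271.7,190.1),.136))
print('jaw',onz('top',(316.6,224.6),.036))
E
```

```text
top A 297 [0.3913 0.2502 0.0651] 0.39157500863075256 0.2513251006603241 0.02499268390238285 [0.3907 0.2455 0.064 ]
top B 287 [ 0.436  -0.3092  0.0646] 0.4362327456474304 -0.30959975719451904 0.02518201619386673 [ 0.4361 -0.3124  0.064 ]
top fix 3418 0.030783073234618263 ((557.8167724609375, -30.275634765625), (357.3586730957031, 148.02699279785156), 84.53971862792969)
bar 348 [ 0.6023 -0.1332  0.2082] [ 0.4214 -0.1856  0.1915] [ 0.6192 -0.0207  1.097 ]
knob 153 [ 0.5202 -0.1236  0.1342] [ 0.496  -0.1378  0.1201] [ 0.5507 -0.1064  0.1501]
can 503 [0.5969 0.3316 0.1032]
scene A 187 [0.3941 0.2477 0.0645] 0.39296337962150574 0.2505914568901062 0.026009321212768555 [0.3968 0.2446 0.064 ]
scene B 323 [ 0.4394 -0.3121  0.0643] 0.4364009499549866 -0.3110837936401367 0.02621362917125225 [ 0.4453 -0.3123  0.064 ]
scene fix 2855 0.03078333668380495 ((559.7722778320312, -33.533294677734375), (355.7983703613281, 149.37060546875), 84.70800018310547)
bar 377 [ 0.6098 -0.1411  0.2016] [ 0.5941 -0.455   0.1877] [ 0.9995 -0.0854  0.9656]
knob 178 [ 0.5219 -0.1262  0.1332] [ 0.498  -0.1388  0.1208] [ 0.5536 -0.107   0.1518]
can 503 [0.466  0.3297 0.1008]
row top [0.564  0.0543 0.03  ] scene [0.5693 0.0467 0.03  ]
fix [ 0.5583 -0.0321  0.    ] [ 0.5477 -0.0302  0.    ]
hinge [ 0.5495 -0.1311  0.075 ] [ 0.5417 -0.1345  0.075 ]
bar [ 0.6029 -0.1356  0.192 ] [ 0.606  -0.1343  0.192 ]
pivot [ 0.5006 -0.1618  0.072 ] [ 0.4988 -0.1561  0.072 ]
knob [ 0.5064 -0.1191  0.136 ] [ 0.4959 -0.1155  0.136 ]
jaw [ 0.557  -0.0226  0.036 ]
```

View pics/crop.png

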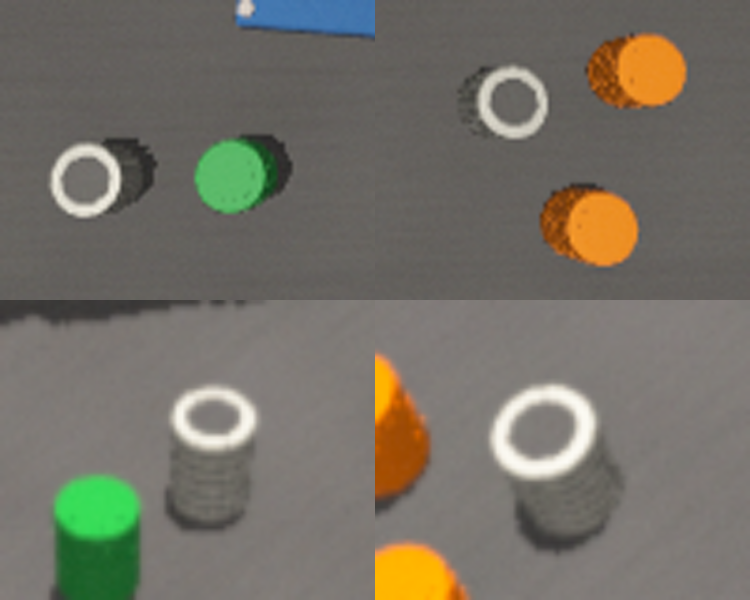

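View pics/fix.png

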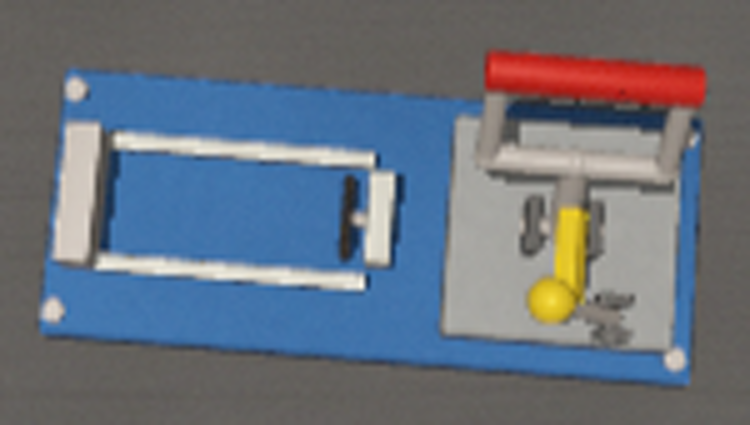

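The crop confirms that the two grey ribbed stubs are the real ones, and that the green and orange cylinders are look-alikes to leave alone. Next I'll refine the fixture pose from the trough walls and end stop.

```bash
python3 - <<'E'
from h import *
from scipy.optimize import least_squares
np.set_printoptions(precision=4,suppress=True)
# blue bed corner fit + walls, in assumed frame
c0=np.array([.5588,-.0319]); 
for cam in('top','scene'):
    z=np.load(f'pics/{cam}0.npz'); P=cloud(cam,z['d']); hsv=cv2.cvtColor(z['im'],cv2.COLOR_BGR2HSV)
    for yaw in(-5.4,):
        a=np.radians(yaw); R=np.array([[np.cos(a),-np.sin(a)],[np.sin(a),np.cos(a)]])
        L=(P[...,:2]-c0)@R
        ok=(z['d']>0)&(abs(L[...,0])<.1)&(abs(L[...,1])<.2)
        stop=ok&(P[...,2]>.064)&(P[...,2]<.078)&(L[...,1]>.1)
        q=L[stop]; print(cam,'stop',len(q),P[stop][:,2].mean(),np.percentile(q,[2,50,98],axis=0).ravel())
        wl=ok&(P[...,2]>.0385)&(P[...,2]<.047)&(L[...,1]>.02)&(L[...,1]<.14)
        for sgn in(1,-1):
            q=L[wl&(sgn*L[...,0]>.02)&(sgn*L[...,0]<.05)]; f=np.polyfit(q[:,1],q[:,0],1); print(' wall',sgn,len(q),q.mean(0),'slope',f[0], np.percentile(q,[3,97],axis=0).ravel())
        h=ok&(P[...,2]>.055)&(P[...,2]<.064)&(L[...,1]<-.02); q=L[h]; print(' housing',len(q),np.percentile(q,[1,99],axis=0).ravel())
        b=ok&(hsv[...,0]>100)&(hsv[...,0]<125)&(hsv[...,1]>150)&(P[...,2]>.025)&(P[...,2]<.036); q=L[b]; print(' bed',np.percentile(q,[.5,99.5],axis=0).ravel(), cv2.minAreaRect((q*1000).astype(np.float32)))
for cam in('top','scene'):
    z=np.load(f'pics/{cam}0.npz'); P=cloud(cam,z['d'])
    m=(P[...,2]>.008)&(P[...,2]<.12)&(P[...,0]<.60)&(P[...,0]>.3)&(P[...,1]<-.22)&(P[...,1]>-.6)&(z['d']>0)
    n,lab,st,cen=cv2.connectedComponentsWithStats(m.astype(np.uint8))
    for i in range(1,n):
        if st[i,4]>80: q=P[lab==i]; print(cam,st[i,4],q.min(0),q.max(0))
E
```

```text
top stop 213 0.07069781640295628 [-0.0387  0.1515 -0.0018  0.161   0.0343  0.1709]
 wall 1 125 [0.0325 0.0799] slope -0.000482331541994676 [0.0286 0.0246 0.0363 0.1357]
 wall -1 126 [-0.0354  0.0811] slope -0.00015406785116744244 [-0.0393  0.0244 -0.0315  0.1369]
 housing 1334 [-0.0605 -0.1619  0.0576 -0.0391]
 bed [-0.0745 -0.1754  0.0719  0.1758] ((-1.1315994262695312, 1.6833648681640625), (357.04119873046875, 148.02696228027344), 89.9397201538086)
scene stop 196 0.07000957318755462 [-0.0369  0.15    0.001   0.1585  0.0365  0.1708]
 wall 1 135 [0.0339 0.08  ] slope -0.0007250265784138901 [0.0292 0.0237 0.038  0.1359]
 wall -1 130 [-0.0341  0.0826] slope 0.0026638700118746545 [-0.0388  0.0275 -0.0296  0.1371]
 housing 1565 [-0.0583 -0.1637  0.0594 -0.0414]
 bed [-0.0707 -0.1787  0.0746  0.1703] ((1.3936767578125, -1.6590576171875), (149.2515106201172, 355.7665710449219), 0.3162685036659241)
top 343 [ 0.5396 -0.3701  0.0081] [ 0.5994 -0.2869  0.025 ]
top 400 [ 0.4321 -0.4345  0.0086] [ 0.4812 -0.3835  0.0711]
top 368 [ 0.4127 -0.3342  0.0083] [ 0.4607 -0.2845  0.0697]
top 408 [ 0.325  -0.3902  0.0085] [ 0.3733 -0.3414  0.0704]
scene 527 [ 0.325  -0.3931  0.0091] [ 0.3767 -0.3433  0.0698]
scene 523 [ 0.4104 -0.3366  0.0083] [ 0.4636 -0.287   0.0696]
scene 588 [ 0.4331 -0.4355  0.0081] [ 0.4844 -0.3856  0.0691]
scene 441 [ 0.5384 -0.3709  0.0084] [ 0.5999 -0.2873  0.0234]
```

Request:
{"op": "step_arm", "data": {
  "steps": [0.85,-0.3,-0.2,0.1,0,0,0.2,0.85,-0.6,-0.4,0.2,0,0,0.5,0.85,-0.92,-0.586,0.3,0,0,1,0.85,-0.92,-0.586,0.3,0,0,1,0.85,-0.92,-0.586,0.3,0,0,1,0.85,-0.92,-0.586,0.3,0,0,1,0.85,-0.92,-0.586,0.3,0,0,1,0.85,-0.92,-0.586,0.3,0,0,1,0.85,-0.92,-0.586,0.3,0,0,1,0.85,-0.92,-0.586,0.3,0,0,1],
  "grip_force": 40
}}

```text
time_s: 2.2
position: [0.3912, 0.2514, 0.1586]
tool_rot: [[-0.408, 0.913, 0.0], [0.913, 0.408, 0.0], [0.0, 0.0, -1.0]]
ft_force: [-0.3, 0.2, -0.7]
grip_width: 0.0726
```

Request:
{"op": "step_arm", "data": {
  "steps": [0.85,0,0,0,0,0,0.19,0.85,0,0,0,0,0,0.38,0.85,0,0,0,0,0,0.57,0.85,0,0,0,0,0,0.655,0.85,0,0,0.05,0,0,0.655,0.85,0,0,0.15,0,0,0.655,0.85,0,0,0.25,0,0,0.655,0.85,0,0,0.35,0,0,0.655,0.85,0,0,0.39,0,0,0.655,0.85,0,0,0.39,0,0,0.655]
}}

```text
time_s: 3.2
position: [0.3903, 0.2515, 0.0403]
tool_rot: [[0.093, 0.996, -0.003], [0.996, -0.093, -0.001], [-0.001, -0.002, -1.0]]
ft_force: [0.0, -0.3, -0.4]
grip_width: 0.0727
```

Request:
{"op": "step_arm", "data": {
  "steps": [0.4,0,0,0,0,0,0,0.4,0,0,0,0,0,0,0.4,0,0,0,0,0,0,0.4,0,0,0,0,0,0,0.4,0,0,0,0,0,0]
}}

```text
time_s: 3.7
position: [0.3919, 0.2514, 0.0426]
tool_rot: [[0.095, 0.996, 0.002], [0.996, -0.095, 0.001], [0.002, 0.002, -1.0]]
ft_force: [-1.6, 3.6, 7.1]
grip_width: 0.0495
```

Request:
{"op": "step_arm", "data": {
  "steps": [0.4,0,0,-0.1,0,0,0,0.4,0,0,-0.2,0,0,0,0.4,0,0,-0.3,0,0,0,0.4,-0.1,0.13,-0.35,0,0,0,0.4,-0.2,0.26,-0.35,0,0,0,0.4,-0.3,0.39,-0.35,0,0,0,0.4,-0.4,0.52,-0.35,0,0,0,0.4,-0.46,0.6,-0.35,0,0,0,0.4,-0.487,0.64,-0.35,0,0,0,0.4,-0.487,0.64,-0.35,0,0,0]
}}

```text
time_s: 4.7
position: [0.5694, 0.0862, 0.1461]
tool_rot: [[0.096, 0.995, -0.0], [0.995, -0.096, -0.0], [-0.0, -0.0, -1.0]]
ft_force: [-0.3, 1.2, -3.3]
grip_width: 0.0495
```

Request:
{"op": "step_arm", "data": {
  "steps": [0.4,0,0,0.1,0,0,0,0.4,0,0,0.13,0,0,0,0.4,0,0,0.13,0,0,0,0.4,0,0,0.13,0,0,0]
}}

```text
time_s: 5.1
position: [0.5688, 0.0878, 0.1082]
tool_rot: [[0.094, 0.996, 0.001], [0.996, -0.094, 0.0], [0.0, 0.001, -1.0]]
ft_force: [-0.1, 0.2, -3.4]
grip_width: 0.0494
```

```bash
python3 - <<'E'
from h import *
a,_=shot('top','top1'); b,_=shot('scene','scene1')
A=cv2.resize(a[170:265,235:395],(800,475),interpolation=cv2.INTER_CUBIC); cv2.imwrite('pics/t1.png',A)
cv2.imwrite('pics/s1.png',cv2.resize(b[120:280,230:430],(750,600),interpolation=cv2.INTER_CUBIC))
print(env.observe()['position'],env.observe()['ft_force'])
E
```

```text
[0.56917231 0.08743023 0.10848849] [-0.29565267 -0.73332    -3.11464347]
```

View pics/t1.png

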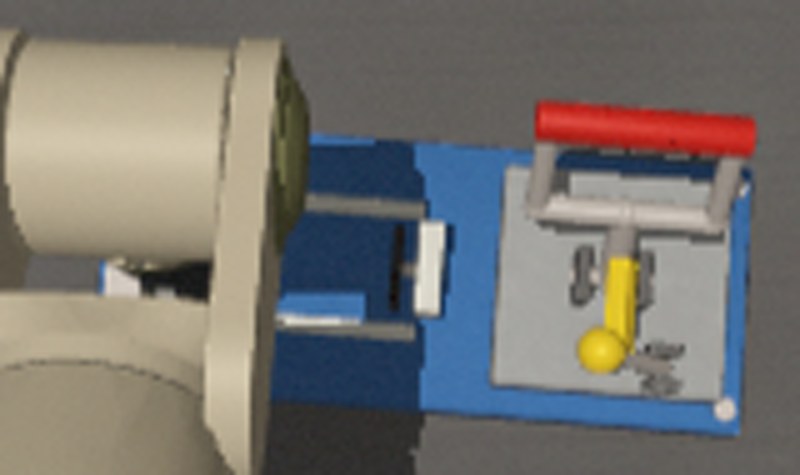

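View pics/s1.png

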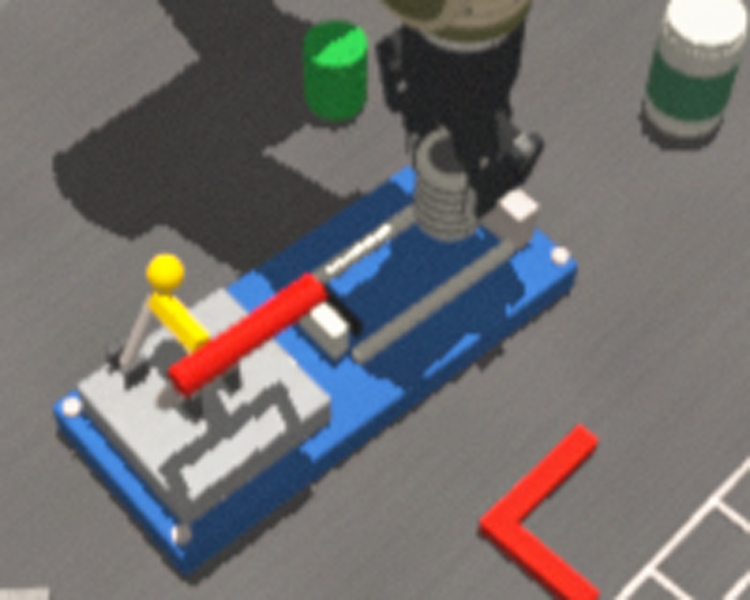

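The scene crop shows stub A held upright above the left part of the trough, at about (450,190) in the crop. I'll measure its position relative to the walls in this same camera.

```bash
cat >> h.py <<'E'
F=np.array([.558,-.0315]); _a=np.radians(-5.4); R2=np.array([[np.cos(_a),-np.sin(_a)],[np.sin(_a),np.cos(_a)]])
def loc(P): # world->row frame (x,y,z)
    L=(P[...,:2]-F)@R2; return np.dstack([L[...,0],L[...,1]-.084,P[...,2]-.03]) if P.ndim==3 else np.column_stack([L[...,0],L[...,1]-.084,P[...,2]-.03])
E
python3 - <<'E'
from h import *
from scipy.optimize import least_squares
np.set_printoptions(precision=4,suppress=True)
z=np.load('pics/scene1.npz'); P=cloud('scene',z['d']); L=loc(P)
g=loc(np.array([[.569,.0876,.108]]))[0]; print('tcp row',g)
hsv=cv2.cvtColor(z['im'],cv2.COLOR_BGR2HSV)
m=(np.hypot(L[...,0]-g[0],L[...,1]-g[1])<.032)&(L[...,2]>.04)&(L[...,2]<.098)&(L[...,1]<g[1])&(L[...,0]<g[0]+.012)&(hsv[...,2]>60)
q=L[m]; print(len(q),q.min(0),q.max(0))
f=least_squares(lambda p:np.hypot(q[:,0]-p[0],q[:,1]-p[1])-.025,[g[0],g[1]],loss='soft_l1',f_scale=.002); print(f.x, np.std(f.fun))
for lo in(.04,.06,.08):
    k=q[(q[:,2]>lo)&(q[:,2]<lo+.02)]
    f=least_squares(lambda p:np.hypot(k[:,0]-p[0],k[:,1]-p[1])-.025,[g[0],g[1]],loss='soft_l1',f_scale=.002); print(lo,len(k),f.x)
wl=(L[...,2]>.0085)&(L[...,2]<.017)&(L[...,1]>-.06)&(L[...,1]<.06)
for s in(1,-1):
    k=L[wl&(s*L[...,0]>.02)&(s*L[...,0]<.05)]; print('wall',s,len(k),k.mean(0),np.median(k,0))
E
```

```text
tcp row [-0.0003  0.0356  0.078 ]
122 [-0.0305  0.0095  0.0407] [0.0116 0.0356 0.0979]
[-0.003   0.0356] 0.0012503460280991704
0.04 38 [-0.002   0.0357]
0.06 38 [-0.004   0.0356]
0.08 46 [-0.003   0.0355]
wall 1 133 [ 0.0346 -0.0025  0.0123] [ 0.0347 -0.0027  0.0123]
wall -1 96 [-0.0335 -0.0154  0.0124] [-0.0333 -0.015   0.0123]
```

Request:
{"op": "step_arm", "data": {
  "steps": [0.4,0,0,0.03,0,0,0,0.4,0,0,0.06,0,0,0,0.4,0,0,0.07,0,0,0,0.4,0,0,0.07,0,0,0]
}}

```text
time_s: 5.6
position: [0.5686, 0.087, 0.0855]
tool_rot: [[0.095, 0.995, -0.002], [0.995, -0.095, 0.0], [-0.0, -0.002, -1.0]]
ft_force: [0.3, -0.3, -2.8]
grip_width: 0.0494
```

```bash
python3 - <<'E'
from h import *
np.set_printoptions(precision=4,suppress=True)
b,d=shot('scene','scene2')
s=env.observe(); print(s['position'],s['ft_force'])
im=cv2.resize(b[145:215,295:395],(800,560),interpolation=cv2.INTER_CUBIC)
# overlay expected bottom circle & top circle for TCP pose
p=s['position']
for zz,col in((p[2]-.0426,(0,0,255)),(p[2]-.0426+.064,(0,255,0))):
    for t in np.linspace(0,2*np.pi,73):
        u=proj('scene',np.array([p[0]+.025*np.cos(t),p[1]+.025*np.sin(t),zz])); cv2.circle(im,(int((u[0]+.5-295)*8),int((u[1]+.5-145)*8)),1,col,-1)
for x in(-.03,.03):
    for y in np.linspace(-.06,.06,60):
        Q=F+R2@np.array([x,y+.084]); u=proj('scene',np.array([Q[0],Q[1],.042])); cv2.circle(im,(int((u[0]+.5-295)*8),int((u[1]+.5-145)*8)),1,(255,0,255),-1)
cv2.imwrite('pics/s2.png',im)
E
```

```text
[0.5688 0.0871 0.086 ] [ 0.1507 -0.9347 -3.5206]
```

View pics/s2.png

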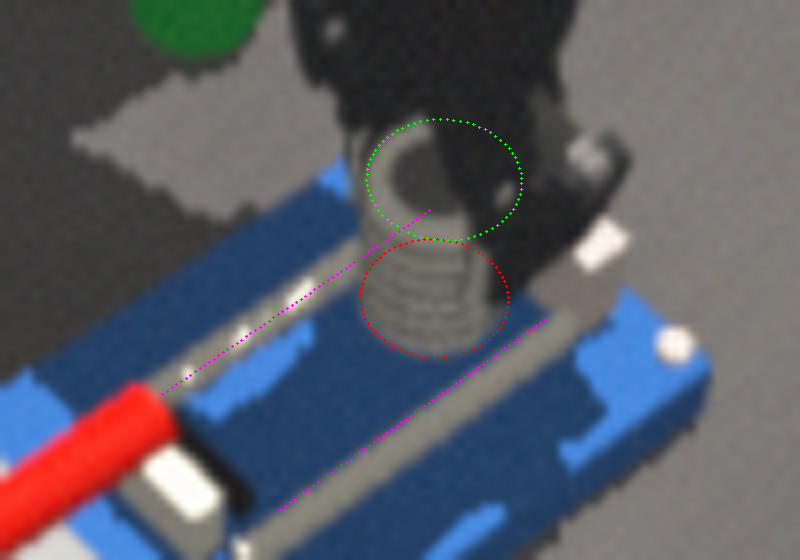

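Request:
{"op": "step_arm", "data": {
  "steps": [0.4,0,0.008,0,0,0,0,0.4,0,0.008,0.012,0,0,0,0.4,0,0.008,0.024,0,0,0,0.4,0,0.008,0.036,0,0,0,0.4,0,0.008,0.036,0,0,0]
}}

```text
time_s: 6.15
position: [0.5709, 0.0868, 0.0748]
tool_rot: [[0.095, 0.996, -0.001], [0.996, -0.095, 0.0], [-0.0, -0.001, -1.0]]
ft_force: [-0.3, 0.0, -3.3]
grip_width: 0.0489
```

Request:
{"op": "step_arm", "data": {
  "steps": [0.4,0,0,0.006,0,0,0,0.4,0,0,0.008,0,0,0,0.4,0,0,0.008,0,0,0]
}}

```text
time_s: 6.45
position: [0.5713, 0.0869, 0.0731]
tool_rot: [[0.095, 0.996, -0.0], [0.996, -0.095, 0.0], [-0.0, -0.0, -1.0]]
ft_force: [0.5, 0.1, -3.1]
grip_width: 0.0489
```

Request:
{"op": "step_arm", "data": {
  "steps": [0.4,0,0,0.003,0,0,0,0.4,0,0,0.003,0,0,0,0.4,0,0,0.003,0,0,0]
}}

```text
time_s: 6.75
position: [0.5714, 0.0868, 0.0726]
tool_rot: [[0.095, 0.996, 0.001], [0.996, -0.095, -0.0], [-0.0, 0.001, -1.0]]
ft_force: [-2.3, 0.3, 1.7]
grip_width: 0.0492
```

Request:
{"op": "step_arm", "data": {
  "steps": [0.8,0,0,0,0,0,0,0.8,0,0,0,0,0,0,0.8,0,0,0,0,0,0,0.8,0,0,0,0,0,0,0.8,0,0,-0.1,0,0,0,0.8,0,0,-0.2,0,0,0,0.8,0,0,-0.35,0,0,0,0.8,-0.1,-0.1,-0.5,0,0,0,0.8,-0.2,-0.2,-0.5,0,0,0,0.8,-0.2,-0.2,-0.5,0,0,0]
}}

```text
time_s: 7.75
position: [0.5032, 0.031, 0.224]
tool_rot: [[0.097, 0.995, 0.001], [0.995, -0.097, -0.001], [-0.001, 0.002, -1.0]]
ft_force: [0.8, -0.3, 0.0]
grip_width: 0.0678
```

Request:
{"op": "step_arm", "data": {
  "steps": [0.8,-0.1,-0.06,0,0,0,0,0.8,-0.22,-0.1,0,0,0,0,0.8,-0.36,-0.13,0,0,0,0,0.8,-0.5,-0.13,0,0,0,0,0.8,-0.65,-0.13,0,0,0,0,0.8,-0.8,-0.13,0,0,0,0,0.8,-0.95,-0.13,0,0,0,0,0.8,-1,-0.13,0,0,0,0,0.8,-1,-0.13,0,0,0,0,0.8,-1,-0.13,0,0,0,0]
}}

```text
time_s: 8.75
position: [0.4388, -0.2613, 0.2219]
tool_rot: [[0.095, 0.996, -0.0], [0.996, -0.095, 0.001], [0.001, -0.0, -1.0]]
ft_force: [0.9, 0.5, 0.0]
grip_width: 0.0682
```

```bash
python3 - <<'E'
from h import *
np.set_printoptions(precision=4,suppress=True)
a,d=shot('top','top3'); b,_=shot('scene','scene3')
s=env.observe(); print(s['position'],s['tool_rot'])
P=cloud('top',d);L=loc(P)
m=(L[...,2]>.057)&(L[...,2]<.072)&(abs(L[...,0])<.04)&(L[...,1]>-.02)&(L[...,1]<.063)
q=L[m]; print('stub A row',len(q),q.mean(0),cv2.minEnclosingCircle(q[:,:2].astype(np.float32)))
wl=(L[...,2]>.0085)&(L[...,2]<.017)&(L[...,1]>-.06)&(L[...,1]<.06)
for sg in(1,-1):
    k=L[wl&(sg*L[...,0]>.025)&(sg*L[...,0]<.045)]; print('wall',sg,len(k),k.mean(0))
m=(np.hypot(P[...,0]-.436,P[...,1]+.31)<.04)&(P[...,2]>.057)&(P[...,2]<.07); q=P[m]; print('B',len(q),q.mean(0))
d=s['position']; t=np.array([.436,-.3105,.15])-d; print('tool shift frac',s['tool_rot'].T@t/.3)
cv2.imwrite('pics/c3.png',np.vstack([cv2.resize(a[170:265,235:395],(500,297),interpolation=cv2.INTER_CUBIC),cv2.resize(b[145:240,280:440],(500,297),interpolation=cv2.INTER_CUBIC)]))
E
```

```text
[ 0.4389 -0.2607  0.2222] [[ 0.0931  0.9957 -0.0001]
 [ 0.9957 -0.0931  0.0004]
 [ 0.0004 -0.0001 -1.    ]]
stub A row 283 [-0.0001  0.0347  0.0649] ((0.00040119848563335836, 0.035478997975587845), 0.025077616795897484)
wall 1 119 [ 0.0336 -0.0032  0.0128]
wall -1 130 [-0.0345 -0.0004  0.0127]
B 0 [nan nan nan]
tool shift frac [-0.1662  0.0058  0.2408]<stdin>:11: RuntimeWarning: Mean of empty slice.
  ret = um.true_divide(
```

View pics/c3.png

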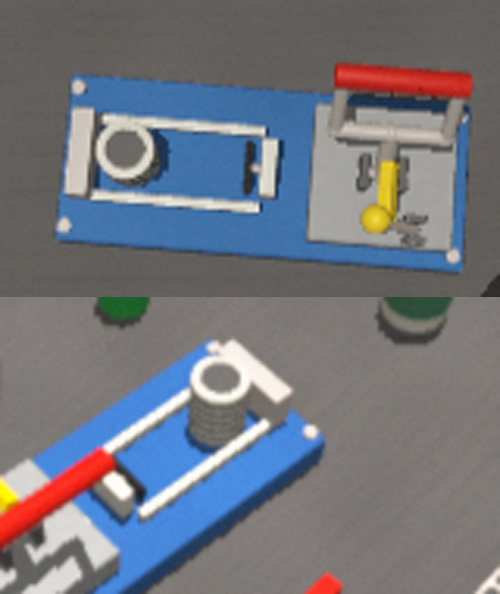

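Stub A stands upright in the trough at row (0.000, 0.035). Now stub B.

Request:
{"op": "step_arm", "data": {
  "steps": [0.8,-0.08,0.003,0.1,0,0,0,0.8,-0.15,0.006,0.2,0,0,0,0.8,-0.166,0.006,0.3,0,0,0,0.8,-0.166,0.006,0.4,0,0,0,0.8,-0.166,0.006,0.5,0,0,0,0.8,-0.166,0.006,0.57,0,0,0,0.8,-0.166,0.006,0.6,0,0,0,0.8,-0.166,0.006,0.6,0,0,0,0.4,-0.166,0.006,0.6,0,0,0,0.4,-0.166,0.006,0.6,0,0,0]
}}

```text
time_s: 9.85
position: [0.4365, -0.3122, 0.0437]
tool_rot: [[0.094, 0.996, 0.002], [0.996, -0.094, -0.002], [-0.002, 0.002, -1.0]]
ft_force: [2.0, 1.4, 2.8]
grip_width: 0.0491
```

Request:
{"op": "step_arm", "data": {
  "steps": [0.4,0,0,0,0,0,0,0.4,0,0,0,0,0,0,0.4,0,0,0,0,0,0,0.4,0,0,0,0,0,0]
}}

```text
time_s: 10.25
position: [0.4365, -0.3122, 0.0437]
tool_rot: [[0.095, 0.996, 0.002], [0.996, -0.095, -0.002], [-0.002, 0.003, -1.0]]
ft_force: [1.9, 1.9, 7.3]
grip_width: 0.0488
```

Request:
{"op": "step_arm", "data": {
  "steps": [0.4,0,0,-0.1,0,0,0,0.4,0,0,-0.22,0,0,0,0.4,0,-0.03,-0.36,0,0,0,0.4,0.06,-0.07,-0.46,0,0,0,0.4,0.16,-0.1,-0.5,0,0,0,0.4,0.3,-0.1,-0.5,0,0,0,0.4,0.44,-0.1,-0.5,0,0,0,0.4,0.58,-0.1,-0.5,0,0,0,0.4,0.7,-0.1,-0.5,0,0,0,0.4,0.8,-0.1,-0.5,0,0,0]
}}

```text
time_s: 11.25
position: [0.4279, -0.0681, 0.1924]
tool_rot: [[0.094, 0.996, -0.0], [0.996, -0.094, 0.0], [0.0, -0.0, -1.0]]
ft_force: [1.2, -1.0, -4.1]
grip_width: 0.0491
```

```bash
cat >> h.py <<'E'
def shift(target):
    s=env.observe(); return s['tool_rot'].T@(np.array(target)-s['position'])/.3
E
python3 - <<'E'
from h import *
np.set_printoptions(precision=4,suppress=True)
print(env.observe()['position'],shift([.566,.030,.12]))
E
```

```text
[ 0.4279 -0.0681  0.1924] [0.3687 0.4275 0.2413]
```

Request:
{"op": "step_arm", "data": {
  "steps": [0.4,0.1,0.1,0.05,0,0,0,0.4,0.2,0.2,0.1,0,0,0,0.4,0.3,0.3,0.1,0,0,0,0.4,0.36,0.39,0.1,0,0,0,0.4,0.37,0.427,0.1,0,0,0,0.4,0.37,0.427,0.12,0,0,0,0.4,0.37,0.427,0.2,0,0,0,0.4,0.37,0.427,0.24,0,0,0,0.4,0.37,0.427,0.24,0,0,0,0.4,0.37,0.427,0.24,0,0,0]
}}

```text
time_s: 12.25
position: [0.5664, 0.0279, 0.1207]
tool_rot: [[0.095, 0.995, 0.0], [0.995, -0.095, -0.0], [-0.0, 0.0, -1.0]]
ft_force: [-0.2, -0.7, -3.0]
grip_width: 0.0488
```

```bash
python3 - <<'E'
from h import *
np.set_printoptions(precision=4,suppress=True)
s=env.observe(); print(s['position'],s['grip_width'],shift([.566,.030,.078]))
E
```

```text
[0.5664 0.0279 0.1207] 0.0488328277255339 [ 0.0067 -0.0021  0.1422]
```

Request:
{"op": "step_arm", "data": {
  "steps": [0.4,0,-0.002,0.04,0,0,0,0.4,0,-0.002,0.08,0,0,0,0.4,0,-0.002,0.11,0,0,0,0.4,0,-0.002,0.125,0,0,0,0.4,0,-0.002,0.14,0,0,0,0.4,0,-0.002,0.15,0,0,0,0.4,0,-0.002,0.15,0,0,0]
}}

```text
time_s: 12.95
position: [0.5659, 0.0283, 0.0749]
tool_rot: [[0.095, 0.996, -0.0], [0.996, -0.095, 0.0], [0.0, -0.0, -1.0]]
ft_force: [-0.3, 0.0, -3.7]
grip_width: 0.0493
```

Request:
{"op": "step_arm", "data": {
  "steps": [0.4,0,0,0.004,0,0,0,0.4,0,0,0.006,0,0,0,0.4,0,0,0.006,0,0,0]
}}

```text
time_s: 13.25
position: [0.5661, 0.0283, 0.0738]
tool_rot: [[0.095, 0.996, 0.001], [0.996, -0.095, -0.0], [-0.0, 0.001, -1.0]]
ft_force: [-1.1, 0.9, -2.4]
grip_width: 0.0488
```

Request:
{"op": "step_arm", "data": {
  "steps": [0.8,0,0,0,0,0,0,0.8,0,0,0,0,0,0,0.8,0,0,0,0,0,0,0.8,0,0,0,0,0,0,0.8,0,0,-0.1,0,0,0,0.8,0,0,-0.2,0,0,0,0.8,0,0,-0.35,0,0,0,0.4,-0.05,-0.15,-0.45,0,0,0,0,-0.1,-0.3,-0.45,0,0,0,0,-0.1,-0.4,-0.45,0,0,0]
}}

```text
time_s: 14.25
position: [0.4416, 0.0092, 0.2093]
tool_rot: [[0.096, 0.995, 0.002], [0.995, -0.096, -0.001], [-0.001, 0.002, -1.0]]
ft_force: [1.0, 0.5, 0.1]
grip_width: 0.0247
```

```bash
python3 - <<'E'
from h import *
np.set_printoptions(precision=4,suppress=True)
a,d=shot('top','top4'); b,ds=shot('scene','scene4')
s=env.observe(); print(s['position'],s['grip_width'])
for cam,dd in(('top',d),('scene',ds)):
    L=loc(cloud(cam,dd))
    for nm,lo,hi in(('A',.008,.063),('B',-.052,.004)):
        m=(L[...,2]>.057)&(L[...,2]<.072)&(abs(L[...,0])<.04)&(L[...,1]>lo)&(L[...,1]<hi)
        q=L[m]; 
        if len(q): print(cam,nm,len(q),q.mean(0),cv2.minEnclosingCircle(q[:,:2].astype(np.float32)))
    # knob
    im=a if cam=='top' else b
    hsv=cv2.cvtColor(im,cv2.COLOR_BGR2HSV); m=(hsv[...,0]>22)&(hsv[...,0]<35)&(hsv[...,1]>150)&(L[...,2]>.075)&(L[...,2]<.13)&(abs(L[...,0])<.1)&(abs(L[...,1]+.17)<.1)
    q=L[m]+[0,.084,.03]; k=q[q[:,0]<-.033]; print('knob fix',len(k),k.mean(0),k.min(0),k.max(0))
for nm in ('',):
    t=F+R2@np.array([-.048+.0022,-.055]); print('pre-knob world',t)
cv2.imwrite('pics/c4.png',np.vstack([cv2.resize(a[170:265,235:395],(500,297),interpolation=cv2.INTER_CUBIC),cv2.resize(b[145:240,240:400],(500,297),interpolation=cv2.INTER_CUBIC)]))
E
```

```text
[0.4404 0.0102 0.209 ] 0.009785260119846248
top A 283 [-0.0003  0.0347  0.0647] ((3.4529173717601225e-05, 0.035140473395586014), 0.024987393990159035)
top B 283 [ 0.0003 -0.0228  0.0651] ((0.0008609059732407331, -0.022765157744288445), 0.025118388235569)
knob fix 72 [-0.0442 -0.0912  0.1426] [-0.054  -0.1068  0.1208] [-0.033  -0.0796  0.1507]
scene A 250 [0.0031 0.0326 0.0646] ((7.824319618521258e-05, 0.034363336861133575), 0.026127584278583527)
scene B 265 [ 0.0035 -0.0252  0.0644] ((0.0013667721068486571, -0.023128999397158623), 0.027524277567863464)
knob fix 92 [-0.0402 -0.0946  0.1397] [-0.0517 -0.1076  0.1172] [-0.0331 -0.0801  0.1519]
pre-knob world [ 0.5072 -0.0819]
```

View pics/c4.png

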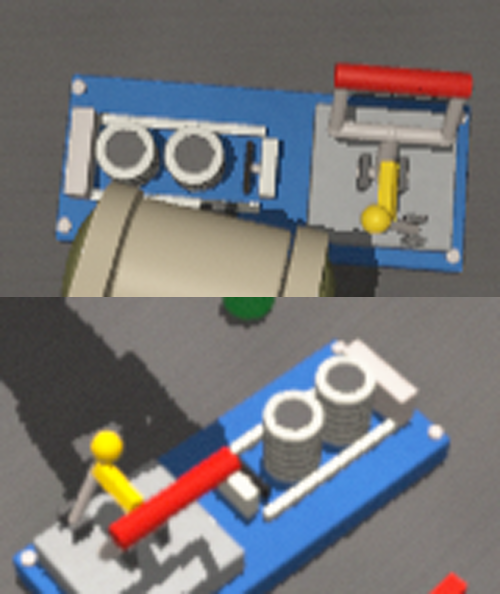

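Both stubs stand upright and released in the row, at y +0.035 and -0.023 and within 1 mm of the centre line. Next I'll take the closed fingers to the +y side of the catch ball.

Request:
{"op": "step_arm", "data": {
  "steps": [0,-0.1,0.1,0,0,0,0,0,-0.2,0.2,0,0,0,0,0,-0.25,0.245,0,0,0,0,0,-0.26,0.253,0.05,0,0,0,0,-0.26,0.253,0.12,0,0,0,0,-0.26,0.253,0.18,0,0,0,0,-0.26,0.253,0.2,0,0,0,0,-0.26,0.253,0.2,0,0,0]
}}

```text
time_s: 15.15
position: [0.5121, -0.075, 0.1479]
tool_rot: [[0.095, 0.996, -0.001], [0.996, -0.095, 0.0], [0.0, -0.001, -1.0]]
ft_force: [-0.3, -0.3, 0.3]
grip_width: 0.0002
```

```bash
cat >> h.py <<'E'
def fix():
    s=env.observe(); p=s['position']; L=(p[:2]-F)@R2; return np.array([L[0],L[1],p[2]]),s
E
python3 - <<'E'
from h import *
np.set_printoptions(precision=4,suppress=True)
f,s=fix(); print(f,s['ft_force'],s['grip_width'])
a,_=shot('scene','scene5'); cv2.imwrite('pics/c5.png',cv2.resize(a[140:260,220:380],(800,600),interpolation=cv2.INTER_CUBIC))
E
```

```text
[-0.0416 -0.0477  0.1479] [-0.3017 -0.3113  0.3041] 0.00019431608691810654
```

View pics/c5.png

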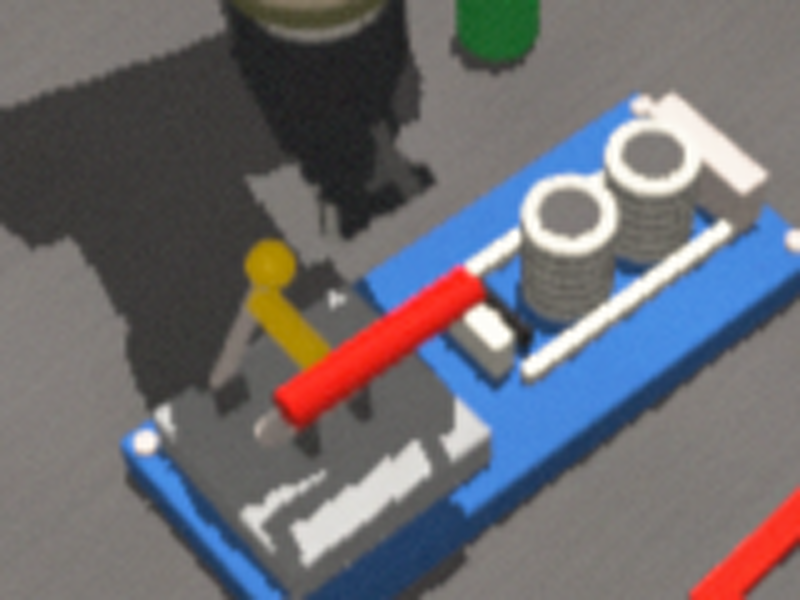

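Request:
{"op": "step_arm", "data": {
  "steps": [0,-0.06,-0.01,0,0,0,0,0,-0.1,-0.01,-0.02,0,0,0,0,-0.135,-0.01,-0.032,0,0,0,0,-0.17,-0.01,-0.038,0,0,0,0,-0.2,-0.01,-0.04,0,0,0,0,-0.23,-0.01,-0.037,0,0,0,0,-0.26,-0.01,-0.032,0,0,0,0,-0.29,-0.01,-0.02,0,0,0,0,-0.32,-0.01,-0.007,0,0,0,0,-0.34,-0.01,0.005,0,0,0]
}}

```text
time_s: 16.2
position: [0.499, -0.1771, 0.1463]
tool_rot: [[0.095, 0.995, -0.0], [0.995, -0.095, 0.0], [0.0, -0.001, -1.0]]
ft_force: [-0.4, 0.0, 0.9]
grip_width: 0.0003
```

Request:
{"op": "step_arm", "data": {
  "steps": [0,-0.018,0,0.013,0,0,0,0,-0.03,0,0.022,0,0,0,0,-0.042,0,0.032,0,0,0,0,-0.042,0,0.032,0,0,0]
}}

```text
time_s: 16.6
position: [0.498, -0.1889, 0.137]
tool_rot: [[0.095, 0.995, -0.0], [0.995, -0.095, 0.001], [0.001, -0.0, -1.0]]
ft_force: [0.4, 0.1, -1.2]
grip_width: -0.0001
```

```bash
python3 - <<'E'
from h import *
np.set_printoptions(precision=4,suppress=True)
f,s=fix(); print(f,s['ft_force'],s['grip_width'])
a,_=shot('scene','scene6'); cv2.imwrite('pics/c6.png',cv2.resize(a[140:260,220:380],(800,600),interpolation=cv2.INTER_CUBIC))
E
```

```text
[-0.045  -0.1623  0.137 ] [ 0.3658  0.1494 -1.1531] -0.00010114742466373639
```

View pics/c6.png

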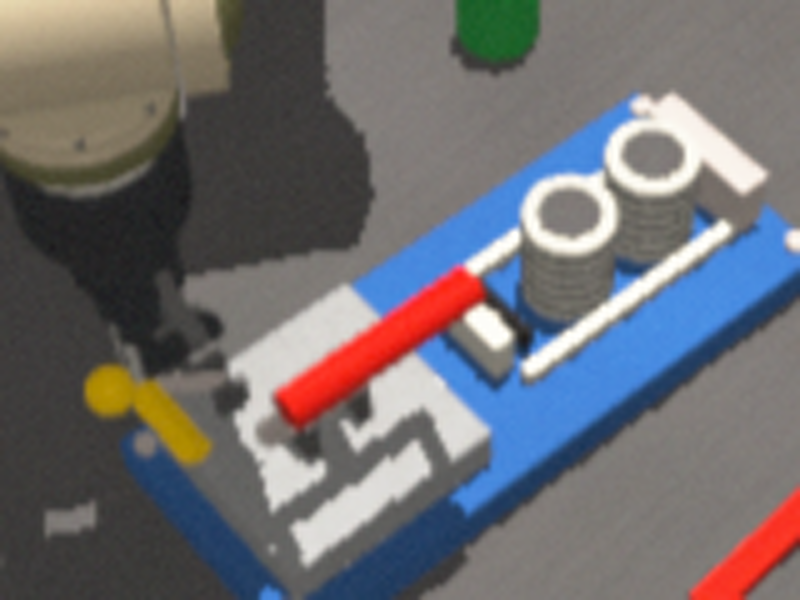

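The ball has swung over to crop (108,390), on the far -y side. I'll measure the catch angle.

```bash
python3 - <<'E'
from h import *
np.set_printoptions(precision=4,suppress=True)
z=np.load('pics/scene6.npz'); P=cloud('scene',z['d']); L=loc(P)+[0,.084,.03]
hsv=cv2.cvtColor(z['im'],cv2.COLOR_BGR2HSV)
m=(hsv[...,0]>18)&(hsv[...,0]<35)&(hsv[...,1]>130)&(abs(L[...,0])<.1)&(abs(L[...,1]+.17)<.08)&(L[...,2]>.08)
q=L[m]; k=q[q[:,0]<-.03]; 
from scipy.optimize import least_squares
f=least_squares(lambda p:np.linalg.norm(k-p,axis=1)-.012,k.mean(0)-[.005,-.005,.005],loss='soft_l1',f_scale=.002); print(len(k),k.mean(0),f.x,np.std(f.fun))
b=f.x; print('lean',np.degrees(np.arctan2(b[1]+.13,b[2]-.072)),'catch',np.radians(32)-np.arctan2(b[1]+.13,b[2]-.072))
a=(q[:,0]>-.025)&(q[:,0]<0); print('bar',q[a].mean(0),np.degrees(np.arctan2(q[a][:,1].mean()+.13,q[a][:,2].mean()-.072)))
E
```

```text
106 [-0.0396 -0.1834  0.1258] [-0.0433 -0.1834  0.1222] 0.0027135932422508507
lean -46.78558761669643 catch 1.375067907029825
bar [-0.0129 -0.173   0.115 ] -44.952836399224694
```

Request:
{"op": "step_arm", "data": {
  "steps": [0,0.02,0,-0.06,0,0,0,0,0.02,0,-0.16,0,0,0,0.6,0.02,0,-0.28,0,0,0,0.6,0.05,0.03,-0.38,0,0,0,0.6,0.12,0.13,-0.4,0,0,0,0.6,0.18,0.24,-0.4,0,0,0,0.6,0.21,0.32,-0.4,0,0,0,0.6,0.21,0.343,-0.4,0,0,0,0.6,0.21,0.343,-0.4,0,0,0,0.6,0.21,0.343,-0.4,0,0,0]
}}

```text
time_s: 17.65
position: [0.6057, -0.1362, 0.2573]
tool_rot: [[0.095, 0.995, -0.001], [0.995, -0.095, -0.0], [-0.0, -0.001, -1.0]]
ft_force: [-0.3, -0.5, 0.2]
grip_width: 0.0508
```

```bash
python3 - <<'E'
from h import *
np.set_printoptions(precision=4,suppress=True)
f,s=fix(); print(f,s['ft_force'],s['grip_width'])
a,_=shot('scene','scene7'); cv2.imwrite('pics/c7.png',cv2.resize(a[140:260,220:380],(800,600),interpolation=cv2.INTER_CUBIC))
E
```

```text
[ 0.0574 -0.0997  0.2573] [-0.2558 -0.5013  0.245 ] 0.05076851459244931
```

View pics/c7.png

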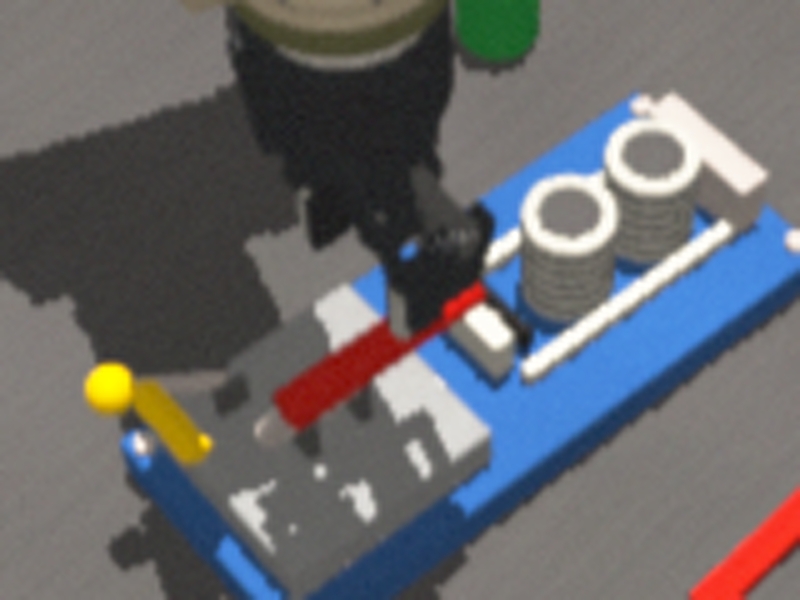

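Request:
{"op": "step_arm", "data": {
  "steps": [0.6,0,0,0.08,0,0,0,0.6,0,0,0.16,0,0,0,0.6,0,0,0.21,0,0,0,0.6,0,0,0.235,0,0,0,0.6,0,0,0.235,0,0,0]
}}

```text
time_s: 18.2
position: [0.6058, -0.1361, 0.1865]
tool_rot: [[0.095, 0.995, -0.001], [0.995, -0.095, 0.0], [0.0, -0.001, -1.0]]
ft_force: [0.4, -0.6, 0.7]
grip_width: 0.0512
```

Request:
{"op": "step_arm", "data": {
  "steps": [0.1,0,0,0,0,0,0,0.1,0,0,0,0,0,0,0.1,0,0,0,0,0,0,0.1,0,0,0,0,0,0,0.1,0,0,0,0,0,0],
  "grip_force": 50
}}

```text
time_s: 18.7
position: [0.6062, -0.136, 0.188]
tool_rot: [[0.095, 0.996, 0.0], [0.996, -0.095, -0.001], [-0.001, 0.001, -1.0]]
ft_force: [-4.6, 0.1, 6.4]
grip_width: 0.0188
```

Request:
{"op": "step_arm", "data": {
  "steps": [0.1,0,-0.02,-0.009,0,0,0,0.1,0,-0.04,-0.017,0,0,0,0.1,0,-0.081,-0.03,0,0,0,0.1,0,-0.124,-0.038,0,0,0,0.1,0,-0.167,-0.042,0,0,0,0.1,0,-0.21,-0.042,0,0,0,0.1,0,-0.253,-0.038,0,0,0,0.1,0,-0.296,-0.03,0,0,0,0.1,0,-0.296,-0.03,0,0,0]
}}

```text
time_s: 19.6
position: [0.5198, -0.128, 0.1983]
tool_rot: [[0.095, 0.995, 0.01], [0.995, -0.095, -0.003], [-0.002, 0.01, -1.0]]
ft_force: [8.6, 1.0, 7.6]
grip_width: 0.0189
```

Request:
{"op": "step_arm", "data": {
  "steps": [0.1,0,-0.02,0.006,0,0,0,0.1,0,-0.041,0.013,0,0,0,0.1,0,-0.061,0.021,0,0,0,0.1,0,-0.081,0.03,0,0,0,0.1,0,-0.081,0.03,0,0,0]
}}

```text
time_s: 20.1
position: [0.4964, -0.1259, 0.1896]
tool_rot: [[0.095, 0.995, 0.011], [0.995, -0.095, -0.004], [-0.002, 0.011, -1.0]]
ft_force: [7.9, 1.0, 11.2]
grip_width: 0.0187
```

```bash
python3 - <<'E'
from h import *
np.set_printoptions(precision=4,suppress=True)
f,s=fix(); print(f,s['ft_force'],s['grip_width'])
print('lever est',.45+np.arctan2(-(f[0]-.001),f[2]+.004-.075))
a,_=shot('scene','scene8'); cv2.imwrite('pics/c8.png',cv2.resize(a[140:260,220:380],(800,600),interpolation=cv2.INTER_CUBIC))
b,_=shot('top','top8'); cv2.imwrite('pics/d8.png',cv2.resize(b[170:265,235:395],(800,475),interpolation=cv2.INTER_CUBIC))
for c in('scene','top'):
    for t in('lever_bar','jaw_pad','catch_knob'): print(c,t,[(np.round(r['pixel'],1),round(r['score'],2)) for r in imaging.pinpoint(c,t)])
E
```

```text
[-0.0524 -0.0998  0.1896] [ 7.9016  0.9754 11.2266] 0.018679804557372937
lever est 0.8730834796844413
scene lever_bar [(array([268. , 176.4]), 0.91)]
scene jaw_pad []
scene catch_knob [(array([239.8, 215.6]), 0.73), (array([281.9, 218.6]), 0.4)]
top lever_bar []
top jaw_pad [(array([305.7, 224.1]), 0.59)]
top catch_knob [(array([294.8, 220.9]), 0.69)]
```

View pics/c8.png

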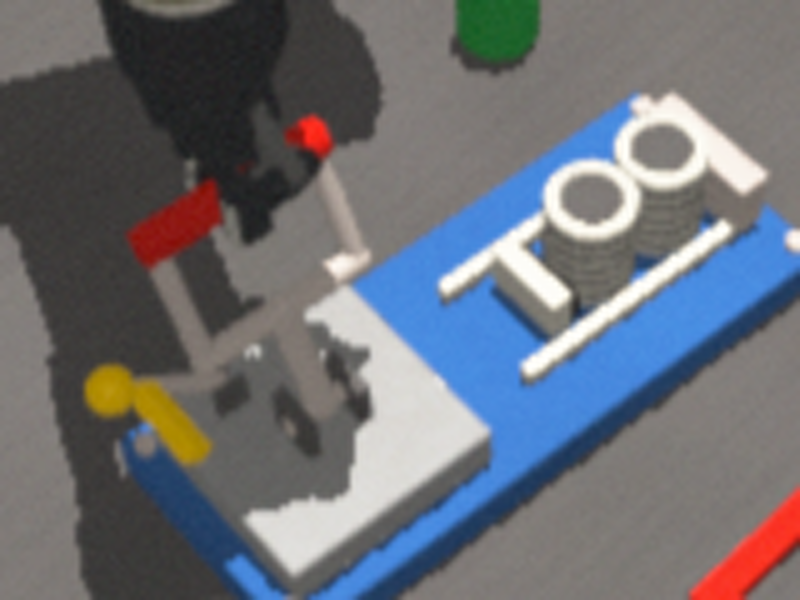

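View pics/d8.png

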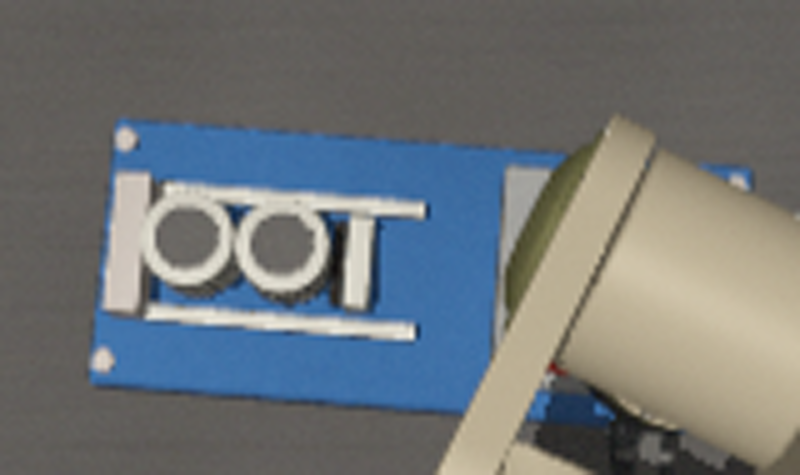

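The row is clamped: both stubs are together against the end stop with the jaw pad on them. I'll ease the lever onto its stop for margin.

Request:
{"op": "step_arm", "data": {
  "steps": [0.1,0,-0.006,0.003,0,0,0,0.1,0,-0.012,0.006,0,0,0,0.1,0,-0.012,0.006,0,0,0,0.1,0,-0.012,0.006,0,0,0]
}}

```text
time_s: 20.9
position: [0.4941, -0.1257, 0.1884]
tool_rot: [[0.095, 0.995, 0.014], [0.995, -0.095, -0.004], [-0.003, 0.014, -1.0]]
ft_force: [10.4, 2.0, 12.3]
grip_width: 0.0185
```

Request:
{"op": "step_arm", "data": {
  "steps": [0.1,0,-0.006,0.003,0,0,0,0.1,0,-0.012,0.006,0,0,0,0.1,0,-0.012,0.006,0,0,0,0.1,0,-0.012,0.006,0,0,0]
}}

```text
time_s: 21.3
position: [0.4933, -0.1257, 0.1877]
tool_rot: [[0.095, 0.995, 0.021], [0.995, -0.095, -0.005], [-0.003, 0.022, -1.0]]
ft_force: [23.9, 3.3, 14.0]
grip_width: 0.0185
```

```bash
python3 - <<'E'
from h import *
np.set_printoptions(precision=4,suppress=True)
f,s=fix(); print(f,s['ft_force'],s['grip_width'])
a,ds=shot('scene','scene9'); b,d=shot('top','top9')
for cam,dd in(('top',d),('scene',ds)):
    L=loc(cloud(cam,dd))
    for nm,lo,hi in(('A',.0165,.0645),('B',-.037,.0155)):
        m=(L[...,2]>.057)&(L[...,2]<.072)&(abs(L[...,0])<.04)&(L[...,1]>lo)&(L[...,1]<hi)
        q=L[m]; print(cam,nm,len(q),q.mean(0),cv2.minEnclosingCircle(q[:,:2].astype(np.float32)))
# lever angle from red points in scene
z=loc(cloud('scene',ds))+[0,.084,.03]; hsv=cv2.cvtColor(a,cv2.COLOR_BGR2HSV)
m=((hsv[...,0]<6)|(hsv[...,0]>174))&(hsv[...,1]>150)&(z[...,2]>.15)&(abs(z[...,0])<.12)&(abs(z[...,1]+.1)<.08)
q=z[m]; from scipy.optimize import least_squares
r=least_squares(lambda p:np.hypot(q[:,0]-p[0],q[:,2]-p[1])-.01,[q[:,0].mean()-.005,q[:,2].mean()-.005],loss='soft_l1',f_scale=.002)
print('bar',len(q),r.x,'lever',.45+np.arctan2(-r.x[0],r.x[1]-.075))
# same at rest
q0=np.load('pics/scene0.npz'); z=loc(cloud('scene',q0['d']))+[0,.084,.03]; hsv=cv2.cvtColor(q0['im'],cv2.COLOR_BGR2HSV)
m=((hsv[...,0]<6)|(hsv[...,0]>174))&(hsv[...,1]>150)&(z[...,2]>.15)&(abs(z[...,0])<.12)&(abs(z[...,1]+.1)<.08); q=z[m]
r=least_squares(lambda p:np.hypot(q[:,0]-p[0],q[:,2]-p[1])-.01,[q[:,0].mean()-.005,q[:,2].mean()-.005],loss='soft_l1',f_scale=.002)
print('rest',r.x,.45+np.arctan2(-r.x[0],r.x[1]-.075))
E
```

```text
[-0.0556 -0.0999  0.1877] [23.9465  3.3163 13.9953] 0.018522533834473626
top A 274 [-0.0002  0.0412  0.0649] ((-0.00012141615297878161, 0.04209285229444504), 0.02486886829137802)
top B 282 [ 0.0004 -0.0083  0.0648] ((0.0008824496762827039, -0.007504465524107218), 0.02501411736011505)
scene A 243 [0.003  0.0397 0.0648] ((0.0008148882770910859, 0.041896380484104156), 0.025944270193576813)
scene B 265 [ 0.0034 -0.0102  0.0645] ((0.00100246025249362, -0.009099330753087997), 0.026405176147818565)
bar 215 [-0.0568  0.1927] lever 0.8999659006194655
rest [0.0562 0.1928] 0.004900993201452042
```

Lever angle measures 0.90 rad, at its stop: the pull force rose from 10 to 24 N while the arm barely moved. The stubs are 50 mm apart and the catch reads about 1.37 rad. Handing in.

```bash
python3 -c "
from rig import close_job
print(close_job())"
```

```text
the job is handed in; nothing more can be done
None
```

I carried out all three steps in order and handed the job in at about 21.5 s, still holding the lever fully pulled. The hand-in gave no verdict.

1. **Stubs:** both grey ribbed stubs stood upright and released in the trough before I touched the catch. The green and orange look-alikes were left alone.
2. **Catch:** I pushed it over with closed fingers. It measured about 1.37 rad, against the 1.1 rad needed.
3. **Lever:** I gripped the bar and pulled it through its arc onto its stop.

**Last checks**
- **Lever:** the camera measured 0.90 rad. The pull force rose to about 24 N at the stop, with the gripper still closed on the bar.
- **Stubs:** they sat at row y of about +0.042 and -0.008, 50 mm apart. They were within about 1 mm of the centre line by fitted circles. The scene camera's plain averages read about 3 mm off, still inside the 12 mm limit.
- **Jaw pad:** in the images it sat against the row. I had no direct reading of its contact force.
- **Can, brush and square:** I routed the arm clear of them, but did not measure their positions again at the end.

The arm and the camera disagreed by 2 to 3 mm across the trough when I placed the first stub, so I corrected for that before lowering it.

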